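# Seat the hook carriers and hang the wheel rims for spraying

### The job

Get the painting stand ready for spraying: put the missing hook carrier into the empty station of the rail with its hook on the robot's side, and press all three carriers fully home, blocks flush on the rail. Only then lift every wheel out of the wooden rack and hang it by its rim on a hook, one wheel to a hook, hanging freely with the bar passing under the top of the rim. Leave the other things on the bench alone.

Things in the scene. Friction and masses are not known exactly. Their poses are not given: they have to be found in the camera images.
- stand: grey painting stand, fixed: a post on a flat foot carries a level socket rail 58 mm deep (x), 345 mm long (y), 30 mm thick, top 200 mm above the bench. Origin on the bench under the post; x axis points away from the robot, so hooks point along its -x. Three stations in the rail's top, 140 mm apart along y, each a pair of 15.6 mm square through holes, mouths chamfered, 28 mm apart along x
- station_0 (a point): centre of the left (+y) station on the rail's top face, midway between its two holes; axes as the stand's. Spring plungers in the holes, 16 mm down, grip the studs: a carrier stays about 8 mm proud under its own weight and needs a push of some 10 to 20 N to go home
- station_1 (a point): centre of the middle station on the rail's top face, midway between its two holes; axes as the stand's. Spring plungers in the holes, 16 mm down, grip the studs: a carrier stays about 8 mm proud under its own weight and needs a push of some 10 to 20 N to go home
- station_2 (a point): centre of the right (-y) station on the rail's top face, midway between its two holes; axes as the stand's. Spring plungers in the holes, 16 mm down, grip the studs: a carrier stays about 8 mm proud under its own weight and needs a push of some 10 to 20 N to go home
- hook_0: hook carrier, 0.48 kg: steel block 54 x 38 x 30 mm (x, y, z) on two 14 mm square studs, 24 mm long, ends tapered, at x = +14 and -14 mm; J-hook from its -x face. Origin at the centre of the block's underside, z up. Seated: origin on the station point, axes as the stand's. Starts standing on its studs on the bench
- hook_0_seat (a point): hanging point of hook_0: on top of its 8 mm round bar, mid-run, 54 mm from the block centre along -x and level with the block top (30 mm above the origin); axes as hook_0's. The bar is level from the block's face at x = -27 mm to -78 mm from the block centre, then turns up to a tip at x = -88 mm, 11 mm above the bar's top
- hook_1: hook carrier, 0.48 kg: steel block 54 x 38 x 30 mm (x, y, z) on two 14 mm square studs, 24 mm long, ends tapered, at x = +14 and -14 mm; J-hook from its -x face. Origin at the centre of the block's underside, z up. Seated: origin on the station point, axes as the stand's. Starts loose in station_1, about 8 mm proud, maybe a little askew
- hook_1_seat (a point): hanging point of hook_1: on top of its 8 mm round bar, mid-run, 54 mm from the block centre along -x and level with the block top (30 mm above the origin); axes as hook_1's. The bar is level from the block's face at x = -27 mm to -78 mm from the block centre, then turns up to a tip at x = -88 mm, 11 mm above the bar's top
- hook_2: hook carrier, 0.48 kg: steel block 54 x 38 x 30 mm (x, y, z) on two 14 mm square studs, 24 mm long, ends tapered, at x = +14 and -14 mm; J-hook from its -x face. Origin at the centre of the block's underside, z up. Seated: origin on the station point, axes as the stand's. Starts loose in station_2, about 8 mm proud, maybe a little askew
- hook_2_seat (a point): hanging point of hook_2: on top of its 8 mm round bar, mid-run, 54 mm from the block centre along -x and level with the block top (30 mm above the origin); axes as hook_2's. The bar is level from the block's face at x = -27 mm to -78 mm from the block centre, then turns up to a tip at x = -88 mm, 11 mm above the bar's top
- rack: wooden wheel rack, fixed: base 215 x 126 x 12 mm with two rails and upright dowels (tops 84 mm above the bench) that make three slots 62 mm apart along its x axis. Origin at the centre of its underside; x along the row of slots
- wheel_0: bare cast aluminium wheel rim, 0.2 kg, may be absent: 120 mm across, 26 mm wide; solid rim 18 mm deep (radius 42 to 60 mm), flat side faces; hub 20 mm across, 28 mm long, three 11 mm spokes. Origin at the foot of the rim (60 mm below the centre along local z), x along the axle. Starts upright in a rack slot, an open window between two spokes at the top, the third spoke pointing down
- wheel_0_center (a point): centre of wheel_0, mid-width, axes as wheel_0's; about 75 mm above the bench as it stands in the rack
- wheel_1: bare cast aluminium wheel rim, 0.2 kg, may be absent: 120 mm across, 26 mm wide; solid rim 18 mm deep (radius 42 to 60 mm), flat side faces; hub 20 mm across, 28 mm long, three 11 mm spokes. Origin at the foot of the rim (60 mm below the centre along local z), x along the axle. Starts upright in a rack slot, an open window between two spokes at the top, the third spoke pointing down
- wheel_1_center (a point): centre of wheel_1, mid-width, axes as wheel_1's; about 75 mm above the bench as it stands in the rack
- wheel_2: bare cast aluminium wheel rim, 0.2 kg, may be absent: 120 mm across, 26 mm wide; solid rim 18 mm deep (radius 42 to 60 mm), flat side faces; hub 20 mm across, 28 mm long, three 11 mm spokes. Origin at the foot of the rim (60 mm below the centre along local z), x along the axle. Starts upright in a rack slot, an open window between two spokes at the top, the third spoke pointing down
- wheel_2_center (a point): centre of wheel_2, mid-width, axes as wheel_2's; about 75 mm above the bench as it stands in the rack
- tin: bystander: closed sample tin, 67 mm across, 73 mm high; origin at the centre of its underside
- strainer: bystander: stack of paper strainer cones, 71 mm across, 78 mm high, point up; origin at the centre of its underside

How it is judged:
By the outcome, as a careful person would: the job done as asked, in the order asked, and still so for the second after the job is handed in, with the robot touching nothing.
Of wheel_0, wheel_1, wheel_2 only 2 to 3 are there at a start; the rules pass over those that are not, and their reading is None.
At some moment in a run one of wheel_0, wheel_1, wheel_2 may be knocked a few centimetres aside while the robot is not near it.
It also fails if it takes over 208 s, if anything falls off the work surface, if the arm or the gripper's body presses on something with over 40 N, if the wrist force passes 120 N, or if a joint passes its speed limit or range.

### The arm

A 7-joint arm with a two-finger parallel gripper is mounted at the origin on the work surface; the furniture and walls round the work are solid. World frame = base frame: x ahead of the robot, y to its left, z up, the work surface at z = 0. Lengths are in m, angles in rad, forces in N, time in s.
With the tool pointing down it reaches from about 0.425 to 0.95 m from the base axis. Payload 4.7 kg.
Tool frame: the origin (TCP) lies midway between the tips of the shut fingers; the grasp point (between the pads) lies 19 mm behind it; y points along the fingers, z is the direction in which the jaws open and shut, and the axes are right-handed (so a half turn about y gives the same grasp; the last joint's range is limited). The gripper opens to 87 mm and grips with 3 to 60 N. Pads are 19 mm wide; open, the fingers measure 117 mm over their backs; the gripper's body (75 mm by 190 mm) begins 51 mm behind the grasp point.
Start: joints at [-1.314, 0.469, -0.049, 1.532, 0.024, 1.141, -0.082], TCP at [0.19, 0.648, 0.192] pointing down, gripper open.
Joint ranges: [-2.59, 2.59], [-0.33, 1.99], [-1.39, 1.29], [0.1, 2.45], [-1.04, 4.18], [0.21, 1.99], [-2.66, 2.66]. Speed limits (rad/s): [2.57, 2.57, 3.14, 3.14, 3.14, 3.14, 3.14].

### API

Orientations are given as a unit quaternion [x, y, z, w].
In Python, from cell import arm gives the robot as it stands. The module is installed in compiled form; this text tells all that it offers. Calls block until the motion is done:
- arm.move_pose(position, orientation): joint-space move of the TCP to a pose.
- arm.move_straight(position, orientation=None, feed=0.15): straight line of the TCP; orientation=None keeps the orientation; feed is the mean speed in m/s.
- arm.set_joints(angles): joint-space move.
- arm.set_gripper(opening, grip_force=None): finger opening in m; grip_force is the grip in N (None keeps the last); returns when the fingers have stopped.
- arm.wait(seconds).
- arm.ik(position, orientation): joint angles nearest the present ones, or None.
- arm.get_image(name): name is "scene" or "top" or "wrist"; returns a dict with "color" (420x560x3 uint8, blue, green, red), "vfov" (degrees; the focal length in pixels is half the picture's height over the tangent of half this angle, whatever the lens; pixels are square), "cx", "cy" (the principal point, pixels), "k1" (the pictures are not rectified: a ray, as slopes to the right and down, at radius r is drawn at 1 + k1 r^2 times it, then the intrinsics apply), "R" (3x3) and "t" (3): a world point X has camera coordinates R X + t; the wrist camera has in their place "T_tool_cam" (4x4, takes a point from camera to tool coordinates, whose origin is the TCP and whose axes are the tool frame's). Camera axes: x right, y down, z forward; pixel columns grow to the right and rows downward; lengths in m; the calibration is good to about 2 mm. A picture is of the moment at which its call begins: read the wrist's pose just before it. There is no depth.
A pose or a line that the arm cannot do raises arm.MotionError and nothing moves.
- arm.job_done(): hands the job in, once; it reports no verdict.
Trained networks look in the newest picture that a camera, given by its name, has taken for a name from the list of things; names that differ only in an ending like _2 or _b are one class to them, and where a whole thing is asked for, a point or a joint stands for the part that bears it (a point fixed in the world has none). Each returns a list of dicts, best first, with "confidence" (0 to 1); they miss things now and then, are a little off and sometimes report something else, mostly with a low value. They report only what shows in the picture. A call takes as long as a camera call.
- arm.trace(camera, query): "mask" (420x560 bool, what is visible of it) and "bbox" ([left, top, right, bottom] in pixels, round what is visible of it).
- arm.spot_point(camera, query): "centre" ([column, row] in pixels: a listed point, or the origin of a listed thing).
Readings, each from a call of its own:
- arm.current_t(): time.
- arm.current_joints(): joint angles.
- arm.current_dq(): joint speeds.
- arm.current_joint_efforts(): joint torques, N m.
- arm.current_tool_pos(): TCP position.
- arm.current_tool_rot(): TCP orientation.
- arm.current_force(): force on the tool from outside, world axes, zero at the start.
- arm.current_ft_torque(): the same for the moment, N m.
- arm.current_grip_width(): finger opening in m.
Only numpy, scipy, OpenCV 4.12 (cv2) and the standard library are available. Lean on these libraries where they do the work, as an engineer would, in place of code of your own. Each camera call takes 0.05 s, during which the arm holds its last target. There are 200 camera calls.

## Working session

There is one attempt and no reset: what is moved stays moved. The work goes in short steps, each a Python script; the robot and the scene stay as the last script left them, time stands still between calls to the robot, and variables do not carry over. Pictures are saved under pics/ and viewed, about 12 in all and at most 16, crops included, and the job is handed in when it is done.

```bash
mkdir -p pics; cat > h.py <<'E'
import numpy as np, cv2
from cell import arm
from scipy.spatial.transform import Rotation as Rn
def img(n,save=None):
    if n=="wrist":
        p=np.array(arm.current_tool_pos());q=np.array(arm.current_tool_rot())
    d=arm.get_image(n)
    if n=="wrist":
        T=np.eye(4);T[:3,:3]=Rn.from_quat(q).as_matrix();T[:3,3]=p
        W=np.linalg.inv(T@np.array(d["T_tool_cam"]));d["R"]=W[:3,:3];d["t"]=W[:3,3]
    d["R"]=np.array(d["R"]);d["t"]=np.array(d["t"])
    if save: cv2.imwrite(save,d["color"])
    return d
def K(d):
    f=210/np.tan(np.radians(d["vfov"])/2); return f
def ray(d,px):
    f=K(d);v=(np.array(px,float)-[d["cx"],d["cy"]])/f
    u=v.copy()
    for _ in range(20): u=v/(1+d["k1"]*(u@u))
    r=d["R"].T@np.array([u[0],u[1],1.]); o=-d["R"].T@d["t"]
    return o,r/np.linalg.norm(r)
def proj(d,X):
    c=d["R"]@np.array(X,float)+d["t"];u=c[:2]/c[2];u=u*(1+d["k1"]*(u@u))
    return u*K(d)+[d["cx"],d["cy"]]
def atz(d,px,z):
    o,r=ray(d,px);return o+r*(z-o[2])/r[2]
def tri(rs):
    A=np.zeros((3,3));b=np.zeros(3)
    for o,r in rs:
        P=np.eye(3)-np.outer(r,r);A+=P;b+=P@o
    X=np.linalg.solve(A,b);return X,[np.linalg.norm((np.eye(3)-np.outer(r,r))@(X-o)) for o,r in rs]
E
python3 - <<'E'
from h import *
print(arm.current_tool_rot(),arm.current_joints())
for n in ["scene","top","wrist"]:
    d=img(n,f"pics/{n}0.png")
    print(n,d["vfov"],d["k1"],-d["R"].T@d["t"])
    for q,z in [("station_0",.2),("station_1",.2),("station_2",.2),("stand",0),("hook_0",.024),("hook_0_seat",.054),("rack",0),("wheel_0_center",.075),("tin",0),("strainer",0)]:
        print(q,[(round(r["confidence"],2),np.round(r["centre"]),np.round(atz(d,r["centre"],z),3)) for r in arm.spot_point(n,q) if r["confidence"]>.3])
a=np.hstack([cv2.imread("pics/scene0.png"),cv2.imread("pics/top0.png")])
E
```

```text
[ 0.70059074 -0.10074026  0.10060692 -0.69921546] [-1.31391147  0.46945748 -0.0486205   1.53369894  0.02413386  1.14097734
 -0.08230276]
scene 47.2038483089189 -0.011328285611440893 [-0.09957347  0.31034294  1.28884557]
station_0 [(0.98, array([328., 129.]), array([ 0.602, -0.197,  0.2  ])), (0.96, array([249., 184.]), array([0.535, 0.081, 0.2  ]))]
station_1 [(0.98, array([328., 129.]), array([ 0.602, -0.197,  0.2  ])), (0.96, array([249., 184.]), array([0.535, 0.081, 0.2  ]))]
station_2 [(0.98, array([328., 129.]), array([ 0.602, -0.197,  0.2  ])), (0.96, array([249., 184.]), array([0.535, 0.081, 0.2  ]))]
stand [(0.65, array([287., 196.]), array([ 0.562, -0.049,  0.   ]))]
hook_0 [(0.93, array([327., 126.]), array([ 0.729, -0.28 ,  0.024])), (0.61, array([292., 156.]), array([ 0.672, -0.122,  0.024]))]
hook_0_seat []
rack [(0.4, array([326., 132.]), array([ 0.726, -0.279, -0.   ]))]
wheel_0_center []
tin [(0.77, array([224., 233.]), array([0.529, 0.177, 0.   ]))]
strainer [(0.39, array([355., 175.]), array([ 0.535, -0.276,  0.   ]))]
top 42.12701516309116 -0.17052639600586605 [0.1
[... 1138 characters left out ...]
9.]), array([0.439, 0.111, 0.024])), (0.4, array([299., 184.]), array([ 0.568, -0.062,  0.024]))]
hook_0_seat [(0.8, array([240., 250.]), array([0.379, 0.1  , 0.054]))]
rack [(0.9, array([167., 235.]), array([0.424, 0.307, 0.   ]))]
wheel_0_center [(0.78, array([166., 257.]), array([0.354, 0.292, 0.075]))]
tin [(0.92, array([219., 198.]), array([0.532, 0.164, 0.   ])), (0.75, array([172., 259.]), array([0.355, 0.292, 0.   ]))]
strainer [(0.94, array([377., 199.]), array([ 0.535, -0.285,  0.   ]))]
wrist 68.7609135772025 -0.018695667703364883 [0.12155902 0.66727243 0.38523594]
station_0 []
station_1 []
station_2 []
stand []
hook_0 []
hook_0_seat []
rack []
wheel_0_center []
tin []
strainer []
```

View pics/scene0.png

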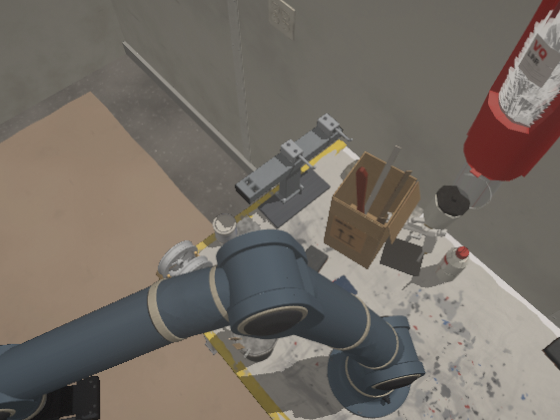

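View pics/top0.png

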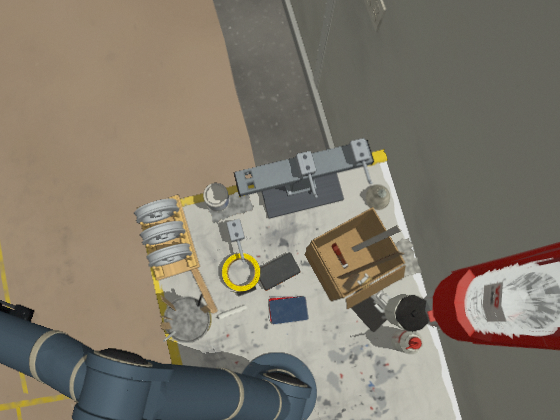

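The top view shows three wheels in the rack at about (157,210), (163,235) and (167,257). The loose carrier is at (236,230), with its hook towards the robot. The rail runs from (237,182) to (370,148), and its empty station is at (248,178). There is a tool box at (355,255). Next I'll check reach and the camera mount, then look from close by.

```bash
cat >> h.py <<'E'
def ori(a):
    "tool down, jaw (tool z) along world yaw a"
    z=np.array([np.cos(a),np.sin(a),0]);y=np.array([0,0,-1.]);x=np.cross(y,z)
    return Rn.from_matrix(np.c_[x,y,z]).as_quat()
E
python3 - <<'E'
from h import *
d=arm.get_image("wrist");T=np.array(d["T_tool_cam"]);print(T.round(3))
R=Rn.from_quat(arm.current_tool_rot()).as_matrix();print(R.round(2))
d=img("top")
for p in [(236,230),(235,222),(237,238),(242,260)]: print(p,atz(d,p,.054).round(3))
print(arm.current_joints())
hp=atz(d,(235,230),.054); 
for a in np.radians([-90,90,0,180,13,-167,103,-77]):
    out=[]
    for p in [(hp[0],hp[1],.03),(hp[0],hp[1],.25),(.537,.076,.22),(.6,-.2,.22),(.45,.31,.1),(.36,.29,.1),(.52,.06,.25),(.38,.3,.25)]:
        j=arm.ik(p,ori(a)); out.append(None if j is None else np.round(j,1).tolist())
    print(round(np.degrees(a)),out)
E
```

```text
[[ 0.001  0.964  0.266 -0.071]
 [ 0.002 -0.266  0.964 -0.193]
 [ 1.    -0.    -0.002 -0.001]
 [ 0.     0.     0.     1.   ]]
[[ 0.96 -0.    0.28]
 [-0.28  0.    0.96]
 [-0.   -1.    0.  ]]
(236, 230) [0.432 0.11  0.054]
(235, 222) [0.453 0.114 0.054]
(237, 238) [0.41  0.107 0.054]
(242, 260) [0.351 0.093 0.054]
[-1.31391116  0.46861102 -0.04858088  1.53251856  0.02409648  1.14100903
 -0.08226889]
-90 [[-0.9, 0.4, 0.7, 2.2, -0.4, 0.6, -1.5], [-1.0, 0.0, 0.6, 2.0, -0.0, 1.1, -1.9], [-0.9, 0.3, 0.8, 1.8, -0.2, 1.1, -1.6], [-0.4, 0.5, 1.0, 1.6, -0.5, 1.2, -0.9], [-1.2, 0.4, 0.6, 2.0, -0.3, 0.9, -1.9], [-1.3, 0.3, 0.6, 2.1, -0.2, 0.8, -2.1], [-0.9, 0.2, 0.8, 1.8, -0.2, 1.2, -1.6], [-1.3, 0.1, 0.6, 1.9, -0.1, 1.1, -2.3]]
90 [[-0.5, 0.3, 0.2, 2.2, -0.1, 0.6, 1.3], [-0.7, 0.0, 0.3, 2.0, -0.0, 1.1, 1.2], [-0.5, 0.2, 0.4, 1.8, -0.1, 1.1, 1.4], [-0.3, 0.5, 0.8, 1.6, -0.4, 1.2, 2.1], [-0.7, 0.4, 0.0, 1.9, -0.0, 0.8, 0.9], [-0.8, 0.2, 0.0, 2.1, -0.0, 0.8, 0.8], [-0.6, 0.2, 0.4, 1.8, -0.1, 1.2, 1.5], [-0.8, 0.1, 0.0, 1.9, -0.0, 1.1, 0.8]]
0 [[-0.7, 0.4, 0.4, 2.2, -0.2, 0.6, -0.1], [-0.8, 0.0, 0.5,
[... 1059 characters left out ...]
1, 0.8, 2.5], None, [-0.5, 0.1, -0.2, 1.9, 0.0, 1.1, 2.6]]
103 [[-0.5, 0.3, 0.1, 2.2, -0.1, 0.6, 1.5], [-0.6, 0.0, 0.3, 2.0, -0.0, 1.1, 1.5], [-0.5, 0.2, 0.3, 1.8, -0.1, 1.1, 1.7], [-0.3, 0.5, 0.8, 1.6, -0.4, 1.2, 2.4], [-0.7, 0.4, -0.0, 1.9, 0.0, 0.8, 1.1], [-0.8, 0.2, -0.0, 2.1, 0.0, 0.8, 1.0], [-0.5, 0.2, 0.4, 1.8, -0.1, 1.2, 1.7], [-0.8, 0.1, 0.0, 1.9, -0.0, 1.1, 1.0]]
-77 [[-0.9, 0.4, 0.6, 2.2, -0.4, 0.6, -1.3], [-1.0, 0.0, 0.6, 2.0, -0.0, 1.1, -1.7], [-0.8, 0.3, 0.7, 1.8, -0.2, 1.1, -1.4], [-0.4, 0.5, 1.0, 1.6, -0.5, 1.2, -0.7], [-1.1, 0.4, 0.6, 2.0, -0.3, 0.9, -1.7], [-1.2, 0.3, 0.6, 2.1, -0.2, 0.8, -1.9], [-0.8, 0.2, 0.8, 1.8, -0.1, 1.2, -1.4], [-1.2, 0.1, 0.5, 1.9, -0.1, 1.1, -2.0]]
```

```bash
python3 - <<'E'
from h import *
p=arm.current_tool_pos();arm.move_straight([p[0],p[1],.36])
a=np.radians(90)+.22
arm.move_pose([.435,.11,.30],ori(a))
arm.move_straight([.435,.11,.16])
d=img("wrist","pics/w_hook.png");print(arm.current_tool_pos())
for q,z in [("hook_0",.024),("hook_0_seat",.054)]:
    print(q,[(round(r["confidence"],2),np.round(r["centre"],1),np.round(atz(d,r["centre"],z),4)) for r in arm.spot_point("wrist",q)])
arm.move_straight([.435,.11,.306])
arm.move_pose([.537,.076,.306],ori(a))
d2=img("wrist","pics/w_st.png");print(arm.current_tool_pos())
for q,z in [("station_0",.2),("hook_1",.208),("hook_1_seat",.238)]:
    print(q,[(round(r["confidence"],2),np.round(r["centre"],1),np.round(atz(d2,r["centre"],z),4)) for r in arm.spot_point("wrist",q)])
cv2.imwrite("pics/pair.png",cv2.resize(np.vstack([d["color"],d2["color"]]),None,fx=.71,fy=.71,interpolation=cv2.INTER_AREA)[:600])
import pickle;pickle.dump((d,d2),open("wp.pkl","wb"));print(arm.current_t())
E
```

```text
[0.43572494 0.11031478 0.16083112]
hook_0 [(0.79, array([287., 190.]), array([0.4356, 0.1146, 0.024 ]))]
hook_0_seat [(0.63, array([281.8, 139. ]), array([0.3817, 0.0968, 0.054 ])), (0.2, array([443.5, 206.8]), array([0.4115, 0.2721, 0.054 ]))]
[0.53624815 0.07625805 0.3049012 ]
station_0 [(0.95, array([279. , 194.6]), array([0.5357, 0.071 , 0.2   ])), (0.93, array([141.4, 198.2]), array([ 0.5692, -0.063 ,  0.2   ])), (0.85, array([  8.5, 203.8]), array([ 0.6048, -0.1966,  0.2   ])), (0.39, array([449.6, 125.3]), array([0.4353, 0.2137, 0.2   ]))]
hook_1 [(0.74, array([142.9, 199.4]), array([ 0.5674, -0.0582,  0.208 ])), (0.71, array([  0. , 203.1]), array([ 0.6023, -0.1982,  0.208 ])), (0.68, array([321.5, 111.1]), array([0.4499, 0.0916, 0.208 ]))]
hook_1_seat [(0.75, array([113.8, 141.9]), array([ 0.5127, -0.075 ,  0.238 ]))]
8.2167
```

View pics/w_hook.png

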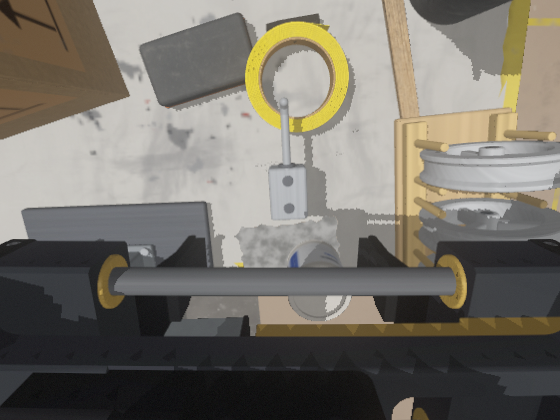

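View pics/w_st.png

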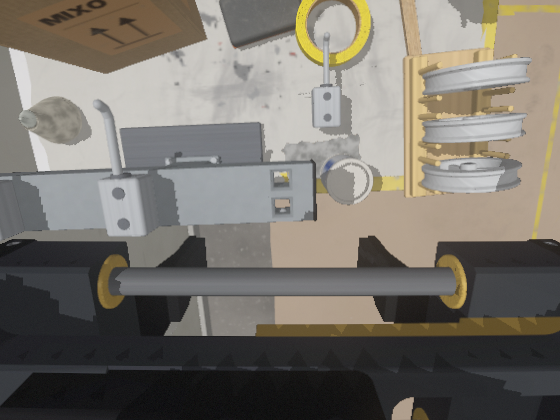

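Viewed 4 so far. In the first wrist picture the loose carrier's block is at (288,193), with two dark screw recesses at (288,181) and (289,208). In the second, the empty station's holes are at (282,177) and (282,206). I'll enlarge both to get sub-pixel centres.

```bash
python3 - <<'E'
from h import *
import pickle;d,d2=pickle.load(open("wp.pkl","rb"))
f=lambda im,x,y:cv2.resize(im[y:y+70,x:x+56],None,fx=7,fy=7,interpolation=cv2.INTER_NEAREST)
c=np.hstack([f(d["color"],260,155),f(d2["color"],256,155)])
for i in range(0,112,10):cv2.line(c,(i*7,0),(i*7,6),(0,0,255),1)
for i in range(0,70,10):cv2.line(c,(0,i*7),(784,i*7),(0,0,255),1)
cv2.imwrite("pics/zoom.png",c)
E
```

```text
(no output)
```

View pics/zoom.png

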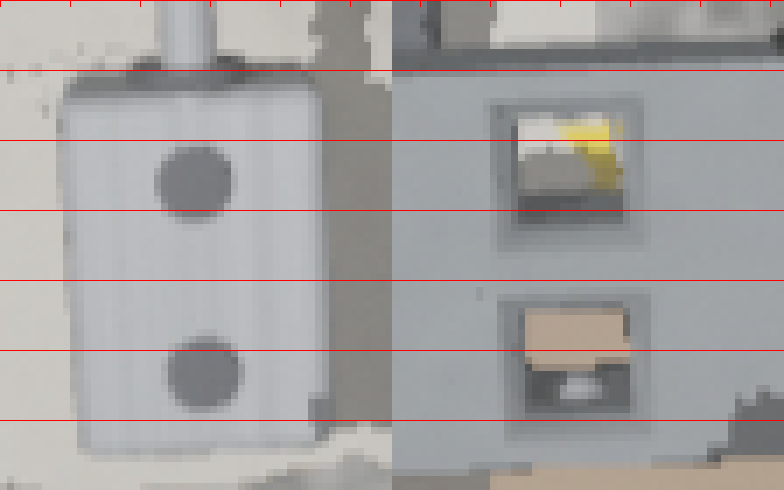

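```bash
python3 - <<'E'
from h import *
import pickle;d,d2=pickle.load(open("wp.pkl","rb"))
P=lambda d,ox,u,v,z:atz(d,(ox+u/7-.5,155+v/7-.5),z)
C=[P(d,260,u,v,.054) for u,v in [(64,97),(320,95),(326,443),(79,447)]]
B=[P(d,260,u,v,.054) for u,v in [(195,183),(204,375)]]
H=[P(d2,256,u,v,.2) for u,v in [(178,174),(184,366)]]
C=np.array(C);print(C.round(4),[np.linalg.norm(C[i]-C[i-3]).round(4) for i in range(4)],C.mean(0))
for X in (B,H): 
    v=X[1]-X[0];print(np.round(X,4),np.linalg.norm(v).round(4),np.arctan2(v[1],v[0]).round(4),((X[0]+X[1])/2).round(4))
f=(C[2]+C[3]-C[0]-C[1]);print("blk yaw",np.arctan2(f[1],f[0]))
dt=arm.get_image("top")
for z,q in [(.2,"station_0"),(.238,"hook_0")]:pass
dt["R"]=np.array(dt["R"]);dt["t"]=np.array(dt["t"])
for q in ("wheel_0_center","wheel_0","rack"):
  for n,D in(("top",dt),("wrist",img("wrist"))):
    print(q,n,[(round(r["confidence"],2),np.round(r["centre"],1),np.round(atz(D,r["centre"],{"w":.075,"r":0}[q[0]]),4)) for r in arm.spot_point(n,q)])
E
```

```text
[[0.412  0.0903 0.054 ]
 [0.4039 0.1252 0.054 ]
 [0.4533 0.1382 0.054 ]
 [0.4618 0.1031 0.054 ]] [np.float64(0.0358), np.float64(0.0511), np.float64(0.0361), np.float64(0.0514)] [0.43276987 0.11422004 0.054     ]
[[0.4199 0.1109 0.054 ]
 [0.4472 0.1185 0.054 ]] 0.0283 0.2704 [0.4335 0.1147 0.054 ]
[[0.5203 0.0696 0.2   ]
 [0.5474 0.0764 0.2   ]] 0.028 0.2482 [0.5339 0.073  0.2   ]
blk yaw 0.2537686742689176
wheel_0_center top [(0.55, array([169., 255.]), array([0.3589, 0.2852, 0.075 ]))]
wheel_0_center wrist [(0.86, array([469.8,  79. ]), array([0.36  , 0.2859, 0.075 ]))]
wheel_0 top [(0.91, array([168.9, 257.4]), array([0.3525, 0.2852, 0.075 ])), (0.87, array([161.2, 214.7]), array([0.467 , 0.3113, 0.075 ])), (0.71, array([166.7, 234.7]), array([0.413 , 0.2938, 0.075 ])), (0.6, array([304.4, 162.9]), array([ 0.6153, -0.0728,  0.075 ]))]
wheel_0 wrist [(0.97, array([446.7,  82.8]), array([0.3719, 0.2578, 0.075 ])), (0.74, array([445.1, 126.1]), array([0.4241, 0.2749, 0.075 ])), (0.61, array([442.2, 169.6]), array([0.4806, 0.2917, 0.075 ]))]
rack top [(0.67, array([168.9, 238.1]), array([0.4149, 0.3016, 0.    ]))]
rack wrist [(0.73, array([441.2, 127.2]), array([0.4199, 0.3072, 0.    ])), (0.53, array([470. ,  77.4]), array([0.3401, 0.3249, 0.    ]))]
```

```bash
python3 - <<'E'
from h import *
a=np.pi/2+.257; s=np.pi/2+.252
X=np.array([.4332,.1145])
arm.set_gripper(.07)
p=arm.current_tool_pos();
arm.move_pose([*X,.16],ori(a))
arm.move_straight([*X,.028],feed=.12)
print(arm.current_tool_pos(),arm.current_force())
arm.set_gripper(.02,45);print("w",arm.current_grip_width())
arm.move_straight([*X,.10]);print("w",arm.current_grip_width(),arm.current_force())
arm.move_straight([*X,.29])
S=np.array([.5339,.0730])
arm.move_straight([*S,.29],ori(s))
arm.move_straight([*S,.234],feed=.08)
arm.wait(.3);f0=np.array(arm.current_force());print(f0)
for z in np.arange(.233,.2105,-.001):
    arm.move_straight([*S,z],feed=.03)
    f=np.array(arm.current_force())-f0;print(round(z,3),np.round(arm.current_tool_pos(),4),f.round(1))
    if abs(f[2])>12: break
img("scene","pics/s1.png");img("wrist","pics/w1.png");print(arm.current_t())
E
```

```text
[0.43383932 0.11463845 0.02854132] [ 0.13526144 -0.65806899  0.32672892]
w 0.020094640813246016
w 0.020052757873915725 [-1.03621319 -0.05318012  0.54429742]
[-0.69843773 -0.86627038 -0.21183921]
0.233 [0.5338 0.073  0.2329] [1.2 1.  0.2]
0.232 [0.5339 0.0729 0.2319] [ 0.8  1.6 -0.4]
0.231 [0.5338 0.073  0.2309] [0.1 1.1 0.8]
0.23 [0.5338 0.073  0.2299] [1.6 0.5 0. ]
0.229 [0.5338 0.073  0.2289] [ 0.9  1.2 -0.1]
0.228 [0.5338 0.073  0.2279] [ 0.3  1.3 -0.4]
0.227 [0.5338 0.073  0.2269] [ 1.2 -0.1  1.3]
0.226 [0.5339 0.073  0.2259] [ 0.3 -0.2  0.1]
0.225 [0.5338 0.073  0.2249] [ 0.2  0.7 -0.2]
0.224 [0.5339 0.073  0.2239] [-0.7  1.2 -0.2]
0.223 [0.5339 0.073  0.2229] [1.2 0.8 0.2]
0.222 [0.5339 0.073  0.2219] [-0.4  1.2  0.1]
0.221 [0.5339 0.073  0.2209] [ 1.5  1.2 -0.1]
0.22 [0.5338 0.073  0.2199] [1.2 0.4 0.1]
0.219 [0.5338 0.073  0.2189] [0.2 0.8 0.4]
0.218 [0.5339 0.073  0.2179] [ 0.6  1.6 -0.2]
0.217 [0.5338 0.073  0.2169] [ 0.9  1.5 -0.5]
0.216 [0.5338 0.073  0.2159] [ 0.1  0.9 -0. ]
0.215 [0.5338 0.073  0.2149] [0.5 1.  0.4]
0.214 [0.5339 0.073  0.2139] [ 1.4  0.9 -0.5]
0.213 [0.5338 0.073  0.2129] [ 0.5 -0.1 -0. ]
0.212 [0.5339 0.073  0.2119] [0.8 0.9 0.9]
0.211 [0.5339 0.073  0.2109] [ 0.9  0.2 -0.2]
22.3417
```

The gripper closed to 20 mm, so it missed the block. I'll look at why.

```bash
python3 - <<'E'
from h import *
arm.move_straight([.5339,.0730,.29]);arm.set_gripper(.08)
s=np.pi/2+.252
arm.move_straight([.4332,.1145,.29]);arm.move_straight([.4332,.1145,.16])
d=img("wrist","pics/w2.png");print(arm.current_tool_pos())
for q,z in [("hook_0",.024)]:
    print(q,[(round(r["confidence"],2),np.round(r["centre"],1),np.round(atz(d,r["centre"],z),4)) for r in arm.spot_point("wrist",q)])
print("tcp px",proj(d,arm.current_tool_pos()))
E
```

```text
[0.43404694 0.11466869 0.16082736]
hook_0 [(0.69, array([281. , 190.3]), array([0.4357, 0.1126, 0.024 ]))]
tcp px [284.03923221 233.28379094]
```

View pics/w2.png

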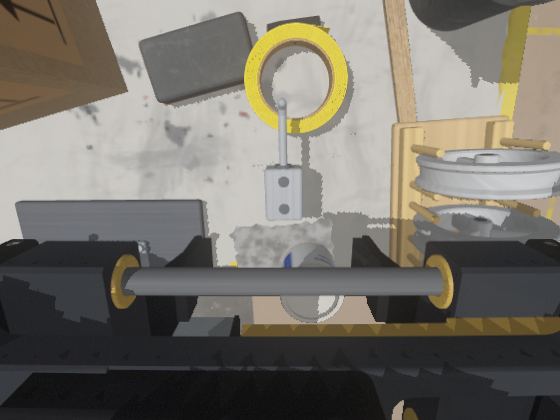

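View pics/w1.png

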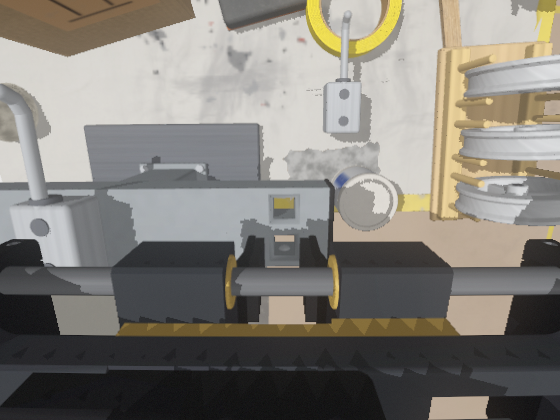

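The block didn't move. In both pictures the fingertips look about 30 mm higher than the TCP should be. I'll check by gently touching the block's top (54 mm) with shut fingers.

```bash
python3 - <<'E'
from h import *
arm.set_gripper(.0);print(arm.current_grip_width())
X=[.4332,.1145]
arm.move_straight([*X,.07],feed=.1);arm.wait(.2);f0=np.array(arm.current_force())
img("wrist","pics/w3.png")
for z in np.arange(.068,.014,-.002):
    arm.move_straight([*X,z],feed=.04);f=np.array(arm.current_force())-f0
    if abs(f[2])>4: break
print(z,arm.current_tool_pos(),f)
img("wrist","pics/w4.png");img("top","pics/t4.png")
arm.move_straight([*X,.12]);print(arm.current_t())
a=cv2.imread("pics/w4.png");b=cv2.imread("pics/t4.png")[130:340,100:380]
cv2.imwrite("pics/c4.png",np.hstack([a[:,:],cv2.resize(b,(560,420))])[:, :])
cv2.imwrite("pics/c4.png",cv2.resize(cv2.imread("pics/c4.png"),(800,300),interpolation=cv2.INTER_AREA))
E
```

```text
0.0004985562487178145
0.021999999999999964 [0.43392163 0.11449254 0.02386545] [-4.25071348 -2.44571467 23.46167428]
35.825
```

View pics/c4.png

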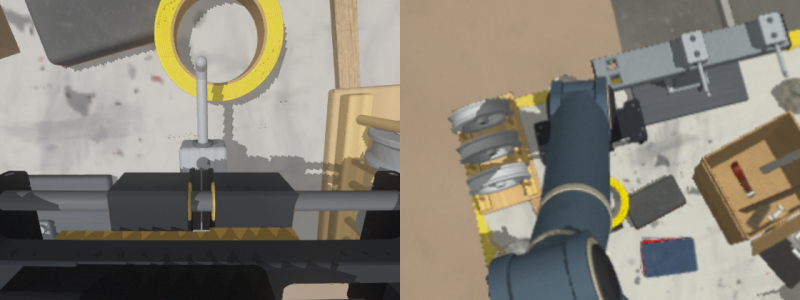

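The fingers touched the block's top at TCP z = 0.024, not 0.054. The real fingertips are therefore about 30 mm behind the reported TCP, and I'll work from that measured tip.

```bash
cat >> h.py <<'E'
OFF=.030   # real finger tips are this far behind the reported TCP (touch-measured)
def tip(x,y,z): return [x,y,z-OFF]
def go(x,y,z,q=None,feed=.15): arm.move_straight(tip(x,y,z),q,feed=feed)
E
python3 - <<'E'
from h import *
a=np.pi/2+.257; s=np.pi/2+.252
X=np.array([.4332,.1145]);S=np.array([.5339,.0730])
arm.set_gripper(.075)
go(*X,.12,ori(a));go(*X,.029,feed=.1)
arm.set_gripper(.02,50);w=arm.current_grip_width();print("w",w,arm.current_force())
go(*X,.09);arm.wait(.2);print("w",arm.current_grip_width(),arm.current_force())
if w>.03:
    go(*X,.30)
    d=img("wrist","pics/w5.png")
    go(*S,.28,ori(s));go(*S,.235,feed=.08)
    arm.wait(.3);f0=np.array(arm.current_force());print(f0)
    for z in np.arange(.233,.2125,-.001):
        go(*S,z,feed=.03);f=np.array(arm.current_force())-f0
        print(round(z-.005,3),f.round(1),end=" ")
        if f[2]>8: break
    print(arm.current_tool_pos())
print(arm.current_t());img("scene","pics/s5.png");img("wrist","pics/w6.png")
E
```

```text
w 0.03756455615371533 [-0.32718218 -0.13113365  2.00900433]
w 0.03800966247128962 [-0.15245628  0.1549072  -5.18820562]
[ 0.01042139  0.13232146 -3.82197845]
0.228 [ 0.1 -0.3 -1.3] 0.227 [-0.  -0.1 -1.1] 0.226 [-0.2  0.4 -0.1] 0.225 [ 0.4 -0.6 -1.3] 0.224 [-0.8 -0.1 -0.2] 0.223 [-0.  -0.6 -0.7] 0.222 [-0.6 -0.2 -0.5] 0.221 [-0.2 -0.5 -2.1] 0.22 [ 0.2 -1.1  0.1] 0.219 [ 0.4 -0.5 -0.1] 0.218 [-1.   0.3 -1.1] 0.217 [ 0.2 -0.1 -1. ] 0.216 [-0.5 -0.5 -0.7] 0.215 [ 0.1  0.1 -1.8] 0.214 [ 0.3  0.2 -2. ] 0.213 [ 0.2  0.6 -1.3] 0.212 [ 0.3 -0.8 -0.9] 0.211 [-0.7 -0.8 -0.4] 0.21 [-0.4 -0.  -0.9] 0.209 [-0.7  0.2 -0. ] 0.208 [-0.6 -0.7 -1.1] [0.53386457 0.07306442 0.18291405]
48.8333
```

The studs slid in freely to 16 mm deep. Now I'll push it home and then press the others.

```bash
python3 - <<'E'
from h import *
S=np.array([.5339,.0730]);f0=np.array([0,0,-4.5])
for z in np.arange(.212,.2025,-.001):
    go(*S,z,feed=.03);f=np.array(arm.current_force())-f0
    print(round(z-.005,3),round(arm.current_tool_pos()[2]+.025,4),f.round(1),end=" ")
    if f[2]>40: break
print(arm.current_t())
arm.set_gripper(.06);go(*S,.30)
d=img("wrist","pics/w7.png")
for q,z in [("hook_1",.208),("station_0",.2)]:
    print(q,[(round(r["confidence"],2),np.round(r["centre"],1),np.round(atz(d,r["centre"],z),4)) for r in arm.spot_point("wrist",q)])
E
```

```text
0.207 0.2072 [-0.9  0.7  2.2] 0.206 0.2067 [-1.4  0.5  7.5] 0.205 0.2062 [-4.   0.6 12.2] 0.204 0.2059 [-4.1 -0.1 15.4] 0.203 0.2045 [-2.5  2.4 10.3] 0.202 0.2022 [-1.4  1.5  6.4] 0.201 0.2008 [-0.4  1.3  5.3] 0.2 0.2006 [-3.3  1.9 10.1] 0.199 0.2003 [-3.5  3.3 15.6] 0.198 0.2001 [-6.1  1.9 18.6] 51.4333
hook_1 [(0.84, array([122.6, 205.5]), array([ 0.5654, -0.0621,  0.208 ])), (0.65, array([279.4, 209.6]), array([0.5352, 0.0699, 0.208 ]))]
station_0 []
```

View pics/w7.png

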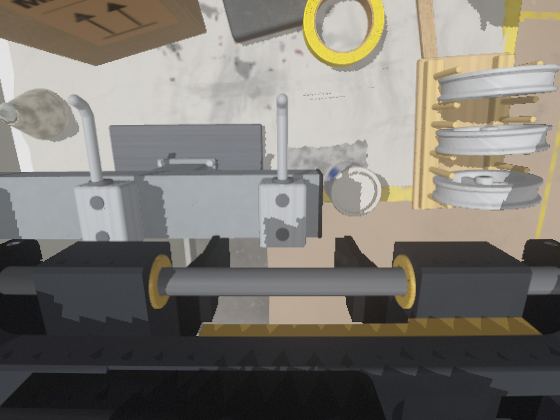

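The new carrier is in station_0 at (283,210), with its hook towards the robot, and its force trace showed the plunger snap. Next I'll press hook_1 and hook_2 from above with shut fingers and check hook_0 the same way.

```bash
cat >> h.py <<'E'
YAW=.252; XA=np.array([np.cos(YAW),np.sin(YAW)]); YA=np.array([-np.sin(YAW),np.cos(YAW)])
ST=[np.array([.5339,.0730])-.14*i*YA for i in range(3)]
E
python3 - <<'E'
from h import *
q=ori(np.pi/2+.252)
arm.set_gripper(0,50)
for i in (0,1,2):
    S=ST[i];go(*S,.30,q);go(*S,.247,feed=.1);arm.wait(.2);f0=np.array(arm.current_force())
    tr=[]
    for z in np.arange(.245,.217,-.001):
        go(*S,z,feed=.03);f=np.array(arm.current_force())-f0;zr=arm.current_tool_pos()[2]+OFF
        if f[2]>1.5: tr.append((round(zr,4),round(f[2],1)))
        if f[2]>38 or (f[2]>25 and zr<.2310): break
    print(i,tr,f.round(1));go(*S,.30)
print(arm.current_t())
go(*(ST[1]-.03*XA),.33)
img("wrist","pics/w8.png")
E
```

```text
0 [(np.float64(0.2301), np.float64(7.7)), (np.float64(0.2301), np.float64(12.3)), (np.float64(0.23), np.float64(18.2)), (np.float64(0.23), np.float64(24.2)), (np.float64(0.2299), np.float64(29.8))] [-11.7   1.2  29.8]
1 [(np.float64(0.2366), np.float64(3.0)), (np.float64(0.2362), np.float64(7.2)), (np.float64(0.2354), np.float64(9.8)), (np.float64(0.2346), np.float64(7.8)), (np.float64(0.2307), np.float64(2.5)), (np.float64(0.2303), np.float64(5.5)), (np.float64(0.2301), np.float64(10.6)), (np.float64(0.2301), np.float64(14.9)), (np.float64(0.23), np.float64(21.6)), (np.float64(0.23), np.float64(25.5))] [-8.5  5.7 25.5]
2 [(np.float64(0.2364), np.float64(2.0)), (np.float64(0.2362), np.float64(6.3)), (np.float64(0.2355), np.float64(8.0)), (np.float64(0.2353), np.float64(10.2)), (np.float64(0.2352), np.float64(13.8)), (np.float64(0.2322), np.float64(2.4)), (np.float64(0.2302), np.float64(4.6)), (np.float64(0.2302), np.float64(8.5)), (np.float64(0.2301), np.float64(13.6)), (np.float64(0.2301), np.float64(17.5)), (np.float64(0.2301), np.float64(21.3)), (np.float64(0.23), np.float64(25.8))] [-7.1  2.4 25.8]
76.7833
```

View pics/w8.png

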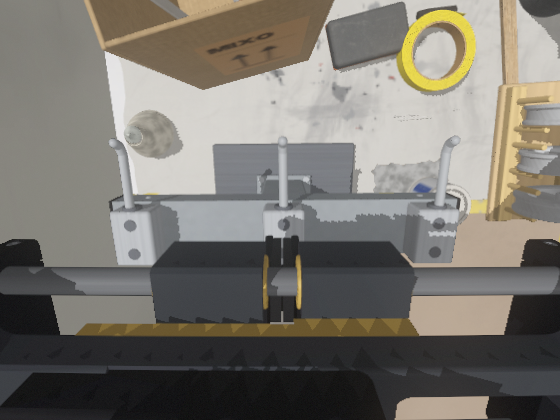

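All three block tops are at 0.230, so they are flush, and the picture shows three aligned hooks with tips at (118,143), (283,142) and (452,141). Now the wheels.

```bash
python3 - <<'E'
from h import *
go(*(ST[1]-.03*XA),.36)
arm.move_pose([.42,.27,.33],ori(.28))
arm.set_gripper(.05,50)
d=img("wrist","pics/w9.png");print(arm.current_tool_pos(),arm.current_t())
for q,z in [("wheel_0_center",.075),("wheel_0",.015),("rack",0)]:
    print(q,[(round(r["confidence"],2),np.round(r["centre"],1),np.round(atz(d,r["centre"],z),4)) for r in arm.spot_point("wrist",q)])
for r in arm.trace("wrist","wheel_0"): print(r["confidence"],r["bbox"])
t=img("top","pics/t9.png")
import pickle;pickle.dump((d,t),open("wp2.pkl","wb"))
E
```

```text
[0.42001381 0.27000626 0.32999966] 81.4167
wheel_0_center [(0.84, array([241.2, 150.3]), array([0.3558, 0.2835, 0.075 ]))]
wheel_0 [(0.7, array([246.8, 144.8]), array([0.3564, 0.2872, 0.015 ])), (0.6, array([287.3, 141.7]), array([0.4184, 0.3101, 0.015 ])), (0.58, array([325.5, 144.5]), array([0.4795, 0.323 , 0.015 ]))]
rack [(0.79, array([285.9, 143.6]), array([0.4175, 0.3056, 0.    ]))]
0.81 [318.2, 104.5, 346.9, 191.1]
0.77 [273.7, 104.0, 296.9, 193.3]
0.55 [225.5, 106.1, 258.9, 190.3]
```

View pics/w9.png

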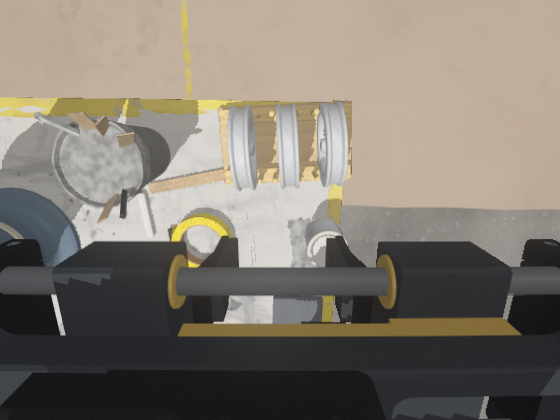

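```bash
cat >> h.py <<'E'
from scipy.optimize import minimize
def cyl(x,y,yaw,zc=.075):
    t=np.linspace(0,2*np.pi,48,endpoint=False);P=[]
    for s in (-.013,.013):
        for r in (.06,):
            P.append(np.c_[x+s*np.cos(yaw)-r*np.sin(t)*np.sin(yaw), y+s*np.sin(yaw)+r*np.sin(t)*np.cos(yaw), zc+r*np.cos(t)])
    return np.vstack(P)
def fit(d,mask,x,y,yaw,zc=.075):
    S=4
    m=cv2.resize(mask.astype(np.uint8),None,fx=S,fy=S,interpolation=cv2.INTER_NEAREST)
    cs,_=cv2.findContours(m,cv2.RETR_EXTERNAL,cv2.CHAIN_APPROX_NONE);h=cv2.convexHull(max(cs,key=cv2.contourArea))
    m=np.zeros_like(m);cv2.fillPoly(m,[h],1)
    def cost(p):
        px=np.array([proj(d,X) for X in cyl(*p,zc)]);g=np.zeros_like(m)
        cv2.fillPoly(g,[cv2.convexHull(np.round((px+.5)*S).astype(np.int32))],1)
        return 1-(g&m).sum()/(g|m).sum()
    r=minimize(cost,[x,y,yaw],method="Nelder-Mead",options=dict(initial_simplex=np.array([x,y,yaw])+np.array([[0,0,0],[.01,0,0],[0,.01,0],[0,0,.1]]),maxiter=120))
    return r.x,1-r.fun
def wheels(d,cam="wrist",zc=.075,guess=((.357,.286),(.418,.302),(.478,.320)),yaw=.26):
    out=[]
    for r in arm.trace(cam,"wheel_0"):
        if r["confidence"]<.3: continue
        b=r["bbox"];c=atz(d,((b[0]+b[2])/2,(b[1]+b[3])/2),zc)
        out.append((round(r["confidence"],2),*fit(d,r["mask"],c[0],c[1],yaw,zc)))
    return out
E
python3 - <<'E'
from h import *
d=img("wrist")
for w in wheels(d): print(w)
import pickle;_,t=pickle.load(open("wp2.pkl","rb"))
t=img("top")
for w in wheels(t,"top"): print("top",w)
w8=cv2.imread("pics/w8.png")
# box rim corner candidates in top view
for z in (.1,.15,.2,.25): print(z,[np.round(atz(t,p,z)[:2],3) for p in [(375,208),(307,245),(405,262),(400,228)]])
E
```

```text
(0.92, array([0.41761459, 0.30640309, 0.32776807]), np.float64(0.97893712418755))
(0.92, array([0.47678339, 0.32517548, 0.34040187]), np.float64(0.9734923790589795))
(0.76, array([0.358489  , 0.28624478, 0.33311101]), np.float64(0.9823267539154688))
top (0.7, array([ 0.52053813,  0.30440505, -0.89667244]), np.float64(0.35213474343909135))
0.1 [array([ 0.487, -0.258]), array([ 0.387, -0.077]), array([ 0.344, -0.334]), array([ 0.434, -0.324])]
0.15 [array([ 0.476, -0.248]), array([ 0.38 , -0.074]), array([ 0.338, -0.321]), array([ 0.425, -0.311])]
0.2 [array([ 0.466, -0.238]), array([ 0.373, -0.071]), array([ 0.333, -0.309]), array([ 0.417, -0.299])]
0.25 [array([ 0.456, -0.229]), array([ 0.366, -0.067]), array([ 0.328, -0.296]), array([ 0.408, -0.287])]
```

```bash
python3 - <<'E'
from h import *
t=img("top");d=img("wrist")
T=np.eye(4);T[:3,:3]=Rn.from_quat(ori(np.pi/2+.252)).as_matrix();T[:3,3]=[*(ST[1]-.03*XA),.30]
W=np.linalg.inv(T@np.array(d["T_tool_cam"]));d["R"]=W[:3,:3];d["t"]=W[:3,3]
print(tri([ray(t,(375,208)),ray(d,(105,48))]))
for z in (0,.05,.1,.15,.2): print(z,atz(d,(205,87),z)[:2].round(3),atz(d,(105,48),z)[:2].round(3),atz(t,(375,208),z)[:2].round(3))
# hook tips check: tip top at .241
tp=[atz(d,p,.241)[:2] for p in [(452,141),(283,142),(118,143)]]
for i in range(3): v=tp[i]-ST[i];print("tip",i,(v@XA).round(4),(v@YA).round(4))
E
```

```text
(array([ 0.4538727 , -0.22727868,  0.24821406]), [np.float64(0.0025411956509306336), np.float64(0.00254119565093059)])
0 [ 0.451 -0.212] [ 0.434 -0.366] [ 0.507 -0.278]
0.05 [ 0.453 -0.199] [ 0.437 -0.337] [ 0.497 -0.268]
0.1 [ 0.455 -0.187] [ 0.441 -0.309] [ 0.487 -0.258]
0.15 [ 0.457 -0.174] [ 0.445 -0.281] [ 0.476 -0.248]
0.2 [ 0.459 -0.161] [ 0.448 -0.253] [ 0.466 -0.238]
tip 0 -0.0862 -0.0015
tip 1 -0.0852 0.0017
tip 2 -0.0848 0.0079
```

```bash
python3 - <<'E'
from h import *
t=img("top");s=img("scene","pics/s10.png")
for a,b in [((400,228),(398,148)),((336,246),(361,169)),((375,208),(417,187)),((307,245),(330,215))]:
    X,e=tri([ray(t,a),ray(s,b)]);print(X.round(3),np.round(e,3),"rel hook2",((X[:2]-ST[2])@XA).round(3),((X[:2]-ST[2])@YA).round(3))
a=t["color"][190:310,290:430];b=s["color"][130:250,310:450]
cv2.imwrite("pics/c10.png",cv2.resize(np.hstack([a,b]),None,fx=2.85,fy=2.85,interpolation=cv2.INTER_CUBIC))
E
```

```text
[ 0.398 -0.269  0.317] [0.001 0.001] rel hook2 -0.217 -0.018
[ 0.345 -0.116  0.398] [0.001 0.001] rel hook2 -0.23 0.144
[ 0.389 -0.265  0.232] [0.077 0.077] rel hook2 -0.224 -0.011
[ 0.376 -0.075  0.166] [0.003 0.003] rel hook2 -0.19 0.176
```

View pics/c10.png

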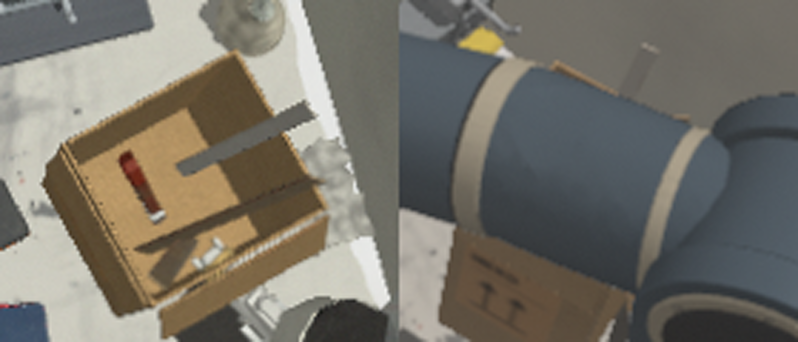

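The box's near corner is about 0.248 m high, 150 mm in front of hook_2, and the tool tip in it is 0.32 m high and 217 mm in front. The hanging approach has to stay within 110 mm of the station, with the hand on the +y side. I'll hang the first wheel on hook_2.

```bash
cat >> h.py <<'E'
DY=.032; DZ=.033; QH=ori(YAW)
def pick(x,y,yaw):
    g=np.array([x,y])+DY*np.array([-np.sin(yaw),np.cos(yaw)]);q=ori(yaw)
    arm.set_gripper(.046,50)
    arm.move_pose(tip(*g,.20),q)
    go(*g,.075+DZ,feed=.12); f=np.array(arm.current_force())
    arm.set_gripper(.01,50);w=arm.current_grip_width()
    go(*g,.20,feed=.15);arm.wait(.1)
    print("pick w",w,arm.current_grip_width(),f.round(1),np.array(arm.current_force()).round(1),arm.current_t())
    return g,w
def P(i,xs,ys=0): return ST[i]+xs*XA+(ys+DY)*YA
def carry(i,ys=0,zt=.345):
    p=arm.current_tool_pos();go(p[0],p[1],zt+DZ,feed=.25)
    go(*P(i,-.106,ys),zt+DZ,QH,feed=.25)
    go(*P(i,-.106,ys),.205+DZ,feed=.15)
def hang(i,ys=0):
    arm.wait(.2);f0=np.array(arm.current_force())
    for xs in np.arange(-.096,-.053,.010):
        go(*P(i,xs,ys),.205+DZ,feed=.06);f=np.array(arm.current_force())-f0
        if np.linalg.norm(f)>8: print("contact",xs,f.round(1));return False
    for zc in np.arange(.200,.1855,-.002):
        go(*P(i,xs,ys),zc+DZ,feed=.05);f=np.array(arm.current_force())-f0
        print(round(zc,3),f.round(1),end=" ")
        if f[2]>3: break
    print("t",arm.current_t());return True
E
python3 - <<'E'
from h import *
g,w=pick(.4768,.3252,.322)
if w>.02:
    carry(2,.003);img("wrist","pics/w11.png");img("top","pics/t11.png");img("scene","pics/s11.png");print(arm.current_t())
    a=cv2.imread("pics/w11.png");b=cv2.imread("pics/t11.png")
    cv2.imwrite("pics/c11.png",cv2.resize(np.hstack([a,b]),(800,300),interpolation=cv2.INTER_AREA))
E
```

```text
pick w 0.025220534171090228 0.025872632141572628 [1.1 0.7 0.6] [ 0.9  0.9 -2.5] 85.525
89.95
```

View pics/w11.png

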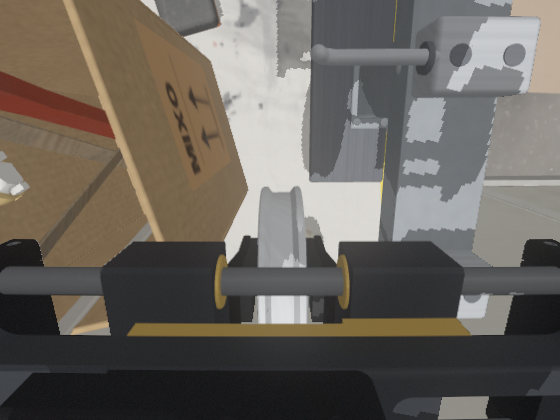

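The wheel is held level at (282,255) and clears the box, whose near corner is at (245,188). Hanging it now.

```bash
python3 - <<'E'
from h import *
print(np.array(arm.current_force()).round(1))
ok=hang(2,.003);img("scene","pics/s12.png");img("top","pics/t12.png")
a=cv2.imread("pics/s12.png")[90:300,160:440];b=cv2.imread("pics/t12.png")[110:320,220:500]
cv2.imwrite("pics/c12.png",cv2.resize(np.hstack([a,b]),(800,300),interpolation=cv2.INTER_CUBIC))
E
```

```text
[ 0.3 -0.4 -1.4]
0.2 [-0.8  0.5  0.1] 0.198 [-0.7  0.4  0.9] 0.196 [ 0.4 -0.1  0.8] 0.194 [-0.9  0.1  1. ] 0.192 [-1.7  0.8  0.1] 0.19 [-0.1  0.6  0.7] 0.188 [-2.2  0.6  6.8] t 93.4833
```

View pics/c12.png

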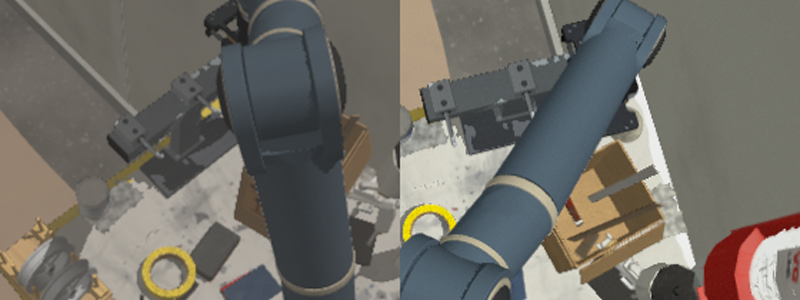

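Contact came exactly at the expected 0.188. Releasing, then the next wheel; I'll measure the rack again first.

```bash
python3 - <<'E'
from h import *
arm.set_gripper(.044);arm.wait(.3)
p=arm.current_tool_pos();go(p[0],p[1],.30,feed=.12);go(p[0],p[1],.36,feed=.25)
go(*P(1,-.09,0),.37,QH,feed=.3)
d=img("wrist","pics/w13.png")
arm.move_pose([.42,.27,.33],ori(.32))
d=img("wrist","pics/w14.png")
for w in wheels(d): print(w)
print(arm.current_t())
a=cv2.imread("pics/w13.png");b=cv2.imread("pics/w14.png")
cv2.imwrite("pics/c13.png",cv2.resize(np.hstack([a,b]),(800,300),interpolation=cv2.INTER_AREA))
E
```

```text
(0.97, array([0.41765445, 0.3059835 , 0.33660156]), np.float64(0.9494807370184255))
(0.57, array([0.35844833, 0.28630769, 0.32194357]), np.float64(0.9745573134247905))
97.7583
```

View pics/c13.png

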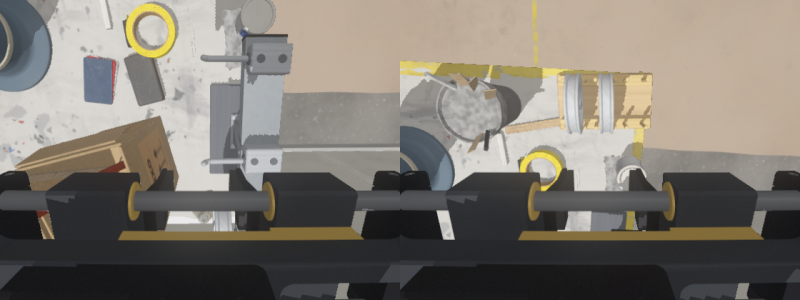

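The rack wheels haven't moved, and the first wheel shows under hook_2 at about (222,220) in the left half. Doing the second one.

```bash
cat >> h.py <<'E'
def release():
    arm.set_gripper(.044);arm.wait(.3)
    p=arm.current_tool_pos();go(p[0],p[1],.30,feed=.12);go(p[0],p[1],.36,feed=.25)
E
python3 - <<'E'
from h import *
g,w=pick(.4177,.3062,.322)
if w>.02:
    carry(1)
    if hang(1):
        release()
        arm.move_pose([.42,.27,.33],ori(.32))
        d=img("wrist","pics/w15.png");t=img("top","pics/t15.png");s=img("scene","pics/s15.png")
        for w in wheels(d): print(w)
        for c in("top","scene"):
          for r in arm.trace(c,"wheel_0"): print(c,round(r["confidence"],2),r["bbox"])
        print(arm.current_t())
        a=s["color"][90:300,160:440];b=t["color"][110:320,220:500]
        cv2.imwrite("pics/c15.png",cv2.resize(np.hstack([a,b]),(800,300),interpolation=cv2.INTER_CUBIC))
E
```

```text
pick w 0.02557105166223283 0.025675988795895985 [ 0. -0.  1.] [-0.4 -0.7 -2.5] 101.075
0.2 [-0.1  0.1  0.1] 0.198 [-0.8  0.4  0.4] 0.196 [-0.4  0.3 -1. ] 0.194 [-0.2 -0.2 -0.6] 0.192 [-0.7  0.1  0.1] 0.19 [-0.8 -0.1  0.1] 0.188 [-3.2  1.   6. ] t 108.2917
(0.94, array([0.3582095 , 0.28622486, 0.32958186]), np.float64(0.9611876323148898))
top 0.9 [342.2, 165.0, 387.0, 186.1]
top 0.7 [286.7, 174.7, 337.7, 201.4]
scene 0.84 [188.1, 269.1, 231.1, 308.7]
scene 0.59 [326.2, 126.2, 363.1, 153.1]
111.9917
```

View pics/c15.png

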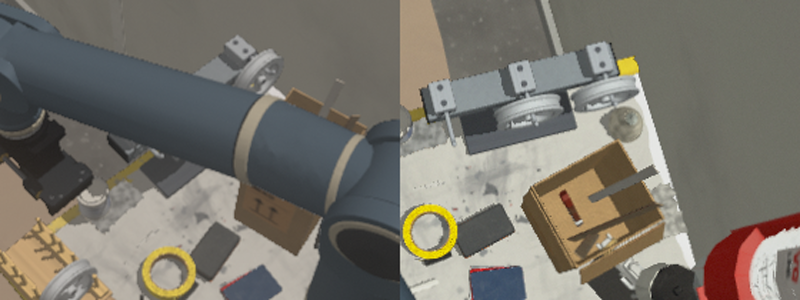

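Both wheels hang on hook_1 and hook_2, at about (530,110) and (605,92) in the right half. Now the last wheel goes on hook_0.

```bash
python3 - <<'E'
from h import *
g,w=pick(.3583,.2862,.322)
if w>.02:
    carry(0)
    if hang(0):
        release()
        arm.move_pose([.35,.36,.36],ori(.32));arm.wait(.5)
        d=img("wrist","pics/w16.png");t=img("top","pics/t16.png");s=img("scene","pics/s16.png")
        for c in("top","scene","wrist"):
          for r in arm.trace(c,"wheel_0"): print(c,round(r["confidence"],2),r["bbox"])
        print(arm.current_t())
        a=s["color"][90:300,160:440];b=t["color"][130:235,210:420]
        cv2.imwrite("pics/c16.png",np.hstack([cv2.resize(a,(300,225)),cv2.resize(b,(500,250),interpolation=cv2.INTER_CUBIC)[:225]]))
E
```

```text
pick w 0.025589125989406065 0.025709839406407684 [-0.4 -0.4 -0.7] [-0.4 -0.3 -2.5] 115.3417
0.2 [-0.3 -0.   0.1] 0.198 [-0.4 -0.3  0.5] 0.196 [-0.  -0.3  0.6] 0.194 [-0.4 -0.1  0.3] 0.192 [ 0.4  0.3 -0.2] 0.19 [-0.3 -0.2  0.1] 0.188 [-3.4 -0.3  6.6] t 121.9667
top 0.89 [230.1, 190.3, 278.6, 214.7]
top 0.6 [284.0, 176.8, 338.8, 199.9]
top 0.59 [338.0, 164.0, 387.3, 189.3]
scene 0.81 [320.9, 126.3, 361.3, 160.6]
scene 0.7 [287.7, 154.0, 327.9, 178.8]
scene 0.39 [281.0, 142.2, 312.8, 169.7]
wrist 0.71 [246.5, 167.2, 366.1, 245.5]
126.0667
```

The viewer's limit is reached, so I'll do the last check with numbers. I'll fit each wheel's silhouette in the top picture at hanging height and compare it with the hook seats.

```bash
python3 - <<'E'
from h import *
t=img("top")
for c,p,iou in wheels(t,"top",zc=.188,yaw=.25):
    for i in range(3):
        v=p[:2]-ST[i]
        if abs(v@YA)<.07: print("hook",i,c,"xs",(v@XA).round(4),"ys",(v@YA).round(4),"yaw",p[2].round(3),"iou",iou.round(3))
s=img("scene")
for r in arm.trace("scene","wheel_0"):
    if r["confidence"]<.3: continue
    b=r["bbox"]
    for i in range(3):
        px=np.array([proj(s,X) for X in cyl(*(ST[i]-.056*XA),YAW,.188)]);print("scene",round(r["confidence"],2),np.round(b),"pred",i,px.min(0).round(),px.max(0).round()) if abs(px.mean(0)[0]-(b[0]+b[2])/2)<20 else 0
for q in("hook_0","tin","strainer","rack"):
    print(q,[(round(r["confidence"],2),np.round(atz(t,r["centre"],{"h":.2}.get(q[0],0)),3)[:2]) for r in arm.spot_point("top",q) if r["confidence"]>.35])
print(arm.current_t(),arm.current_tool_pos())
E
```

```text
hook 1 0.87 xs -0.0539 ys -0.0016 yaw 0.249 iou 0.959
hook 2 0.83 xs -0.0536 ys -0.0004 yaw 0.27 iou 0.95
hook 0 0.81 xs -0.0545 ys -0.0018 yaw 0.251 iou 0.954
scene 0.82 [325. 124. 359. 162.] pred 2 [323. 123.] [360. 163.]
scene 0.59 [287. 153. 324. 179.] pred 1 [285. 150.] [324. 190.]
hook_0 [(0.88, array([0.54 , 0.076])), (0.65, array([ 0.57 , -0.066])), (0.65, array([ 0.608, -0.208]))]
tin [(0.71, array([0.525, 0.166])), (0.62, array([0.52 , 0.066]))]
strainer [(0.69, array([ 0.539, -0.283]))]
rack [(0.83, array([0.416, 0.306]))]
126.4667 [0.3499943  0.35999662 0.36000794]
```

```bash
python3 -c "
from h import *
arm.job_done();print(arm.current_t())"
```

```text
the job is handed in; nothing more can be done
the job is handed in; nothing more can be done
```

The painting stand is ready and I handed the job in at about 127 s. The missing carrier is in station_0 with its hook towards the robot. All three carriers were pressed home before I touched any wheel, and one wheel hangs on each of the three hooks.

**Last checks**
- **Carriers:** under a push of 25–30 N, all three block tops stopped at 0.230 m. That is flush, and the plunger snap showed in each one's force readings as it was pressed home.
- **Wheels:** each rim touched its bar at the expected height. Silhouettes fitted in the top picture put every wheel within 2 mm of its hook's mid-run. No wheels were detected in the rack.
- **Bystanders:** the tin and strainer read within 7 mm of their first positions, which is about what the networks scatter.

**What went wrong or stayed unconfirmed**
- **First grasp:** it closed on nothing, and I lowered the empty gripper to the rail before noticing. A touch on the block showed the real fingertips about 30 mm behind the reported TCP, so I corrected for that from then on.
- **Wheel on hook_0:** the viewer's picture limit ran out before the last look, so I checked this wheel with numbers only. The scene camera's matches covered just the wheels on hook_1 and hook_2. The arm may have been hiding the one on hook_0.
- **Tin detection:** the network also reported a second "tin" beside station_0, which I took as a false detection.

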